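Pack the tile-cutting kit into its caddy

TASK

Pack the tile-cutting kit away: set the large round cutter, the square cutter and the fence stop upright in the caddy, each down in the nest shaped for it. The stop is captive in the T-track of the cutting board, so slide it out through the track's open end before you lift it off. The small round, the oblong and the six-sided cutter are still in use: leave them standing where they are.

Things in the scene. Friction and masses are not known exactly. Their poses are not given: they have to be found in the camera images.
- round_cutter_grip (a point): Large round clay cutter, loose: a steel disc-like skirt 64 mm in diameter and 28 mm high, standing on its blade rim, with an upright turned wooden handle 26 mm in diameter and 50 mm tall on its centre (78 mm tall in all, about 150 g). The point is the middle of the handle, 53 mm above the rim; z is up along the handle.
- square_cutter_grip (a point): Square clay cutter, loose: steel skirt 60 x 60 mm and 28 mm high with the same handle as the round one (26 mm diameter, 50 mm tall, 78 mm in all, about 160 g). The point is the middle of the handle, 53 mm above the rim; x and y run parallel to the sides of the square, z up.
- fence_stop_grip (a point): Fence stop, captive in the board's T-track: dark wooden block 36 (x) x 34 (y) x 52 mm, black star knob 30 mm across x 16 on top; below, a 10 mm neck and steel T-foot 50 (x) x 26 x 6 mm under the track's lips. 81.5 mm tall, 200 g; slides freely, play 2 mm sideways and up. Point: on its axis, 45 mm above the foot's underside (block: 31.5 mm below it to 20.5 above). x: along the track, z up.
- small_round_cutter_grip (a point): Small round clay cutter, loose, does not belong to the kit: 42 mm in diameter, 28 mm high, same handle (78 mm in all). The point is the middle of the handle, 53 mm above the rim.
- oblong_cutter_grip (a point): Oblong clay cutter, loose, does not belong to the kit: 70 mm (its x) by 40 mm (its y), 28 mm high, same handle (78 mm in all). The point is the middle of the handle, 53 mm above the rim.
- hex_cutter_grip (a point): Six-sided clay cutter, loose, does not belong to the kit: 50 mm across flats, 58 mm across corners, 28 mm high, same handle (78 mm in all). The point is the middle of the handle, 53 mm above the rim.
- nest_round_floor (a point): Round nest in the caddy, a fixed plywood tray 346 x 114 mm (sides 28, ends 36 mm high) with three wooden nest blocks, 100 x 100 mm, in a row 104 mm apart in any order, their tops 26 mm above the table. This one has a round pocket 80 mm in diameter, 12 mm deep, lined grey. Point: centre of the pocket's floor, 14 mm above the table.
- nest_square_floor (a point): Square nest in the caddy, like the round one but with a square pocket 76 x 76 mm, 12 mm deep; its sides run along the point's x and y. The point is the centre of the pocket's floor (14 mm above the table).
- nest_stop_floor (a point): Oblong nest in the caddy for the fence stop, with a pocket 66 mm along the point's x, 42 mm along its y, 12 mm deep. The stop stands in it upright on its T-foot, the foot along the pocket, either way round. The point is the centre of the pocket's floor (14 mm above the table).
- track_end (a point): Open end of the aluminium T-track (200 long, 40 wide, 15 mm high, 14 mm slot on top, black cap on the other end) on the fixed white board, 290 x 110 x 15 mm. Point: mid-channel on the channel's floor, 18 mm above the table, where the stop's foot rides. x: along the track, out of the open end. The stop is free once its middle is over 25 mm beyond; 80 mm beyond are clear.
Not all that is in view belongs to the job. Leave any orange or red look-alike of the part that bears hex_cutter_grip alone.

How it is judged:
By the outcome, as a careful person would: the job done as asked, in the order asked, and still so for the second after the job is handed in, with the robot touching nothing.
It also fails if it takes over 93 s, if anything falls off the work surface, if the arm or the gripper's body presses on something with over 40 N, if the wrist force passes 120 N, or if a joint passes its speed limit or range.

ROBOT

A 7-joint arm with a two-finger parallel gripper is mounted at the origin on the work surface. World frame = base frame: x ahead of the robot, y to its left, z up, the work surface at z = 0. Lengths are in m, angles in rad, forces in N, time in s.
With the tool pointing down it reaches from about 0.4 to 0.9 m from the base axis. Payload 5.5 kg.
Tool frame: the origin (TCP) lies between the finger pads; the fingertips stand 17 mm ahead of it and the grasp point (between the pads) lies 2 mm behind it (tcp_to_tips is the distance from the TCP to the fingertips, in m); z points along the fingers, y is the direction in which the jaws open and shut (so a half turn about z gives the same grasp; the last joint's range is limited). The gripper opens to 85 mm and grips with 20 to 120 N. Pads are 22 mm wide; open, the fingers measure 114 mm over their backs; the gripper's body (76 mm by 85 mm) begins 54 mm behind the grasp point. The pads swing forward as they close: fully open they stand 13 mm farther back than shut.
Start: joints at [-0.913, 0.501, -0.427, 1.55, 0.221, 1.138, -0.21], TCP at [0.25, 0.6, 0.248] pointing down, gripper open.
Joint ranges: [-2.88, 2.88], [-0.31, 2.03], [-1.54, 1.56], [0.2, 2.42], [-1.41, 4.55], [0.19, 2.02], [-2.57, 2.57]. Speed limits (rad/s): [2.57, 2.57, 3.14, 3.14, 3.14, 3.14, 3.14].

INTERFACE

Orientations are given as a rotation vector (axis times angle).
In Python, from station import observe, read_camera, hand_in, cut_out, tcp_to_tips gives the robot as it stands.
- The arm moves only by the tool jog_arm, never from a script. Its argument "plan" is one flat list of numbers, 5 for each row, row after row: the shift along the tool's x, y, z in m, then the turn about the tool's z in rad, then the closure, from 0 (fully open) to 1 (shut). In form: [tx, ty, tz, turn, jaw, tx, ty, tz, turn, jaw, ...]. A call has 1 to 12 rows; each row is the pose to reach, as a shift and turn from the pose commanded when the call began, along the tool's axes at that moment; what a row does not reach only later rows make up. A row lasts 1/10 s, in which the tool goes at most 50 mm and 8.59 degrees, less where a joint would pass 70% of its speed; a pose out of reach is approached as far as the arm can. A call with a gripper value outside its range is refused whole. The fingers move at their own pace and stop on an object; the grip force is fixed at half the most. Time passes only in rows, so rows that repeat a pose let the fingers close. It gives the time, the measured TCP pose, the force and the opening at its end, in the units of the state.
- observe(): the state, without advancing time (a new reading comes with each control period).
- read_camera(name): name is "scene" or "top" or "wrist"; returns a dict with "frame" (480x640x3 uint8, red, green, blue), "depth" (480x640 float32, m along the optical axis (not along the pixel's ray), 0 where there is no reading), "camera_matrix" (3x3 intrinsics, pixels), "rvec" (rotation vector, rad) and "tvec" (3), from world to camera coordinates, as OpenCV has them. Camera axes: x right, y down, z forward; pixel columns grow to the right and rows downward; lengths in m; the calibration is good to about 2 mm. The wrist camera is an equidistant fisheye: a pixel r from the principal point sees the ray r / f radians off the axis. A picture is of the moment at which its call begins.
- hand_in(): hands the job in, once; it reports no verdict.
Trained networks look in a picture, given as the dict that the camera call returned (one of the last four; its "shot" number tells which), for a name from the list of things; names that differ only in an ending like _2 or _b are one class to them, and where a whole thing is asked for, a point or a joint stands for the part that bears it (a point fixed in the world has none). Each returns a list of dicts, best first, with "conf" (0 to 1); they miss things now and then, are a little off and sometimes report something else, mostly with a low value. They report only what shows in the picture. A call takes as long as a camera call. They do not tell look-alikes from the thing itself.
- cut_out(picture, thing): "region" (480x640 bool, what is visible of it) and "location" ([column, row] in pixels, amid what is visible of it).
The state is a dict: "time_s": time; "joint_positions": joint angles; "qvel": joint speeds; "joint_efforts": joint torques, N m; "eef_pos": TCP position; "tcp_rot": TCP orientation; "force": force on the tool from outside, world axes, zero at the start; "torque": the same for the moment, N m; "gripper_width": finger opening in m.
Only numpy, scipy, OpenCV 4.12 (cv2) and the standard library are available. Lean on these libraries where they do the work, as an engineer would, in place of code of your own. Each camera call takes 0.05 s, during which the arm holds its last target.

## Working session

There is one attempt and no reset: what is moved stays moved. The work goes in short steps, Python scripts to look and compute and a tool call to move; the robot and the scene stay as the last step left them, time stands still between calls to the robot, and variables do not carry over. Pictures are saved under pics/ and viewed, and the job is handed in when it is done.

Besides the shell and the picture viewer there is one more tool, called after "Call:" as name(argument=value, ...), one argument or row to a line, values as JSON. jog_arm: Moves the arm, as the interface text tells. Its arguments: {"type":"object","properties":{"plan":{"type":"array","items":{"type":"number"}}},"required":["plan"]}

```bash
ls; mkdir -p pics
cat > h.py <<'E'
import numpy as np, cv2
from station import *
def save(n,im): cv2.imwrite('pics/'+n+'.png',cv2.cvtColor(im,cv2.COLOR_RGB2BGR))
def cam(p):
    R=cv2.Rodrigues(np.array(p['rvec'],float))[0]; t=np.array(p['tvec'],float).ravel(); return np.array(p['camera_matrix']),R,t
def cloud(p):
    K,R,t=cam(p); d=p['depth']; v,u=np.mgrid[:480,:640]
    X=np.stack([(u-K[0,2])/K[0,0]*d,(v-K[1,2])/K[1,1]*d,d],-1)
    return (X-t)@R
def proj(p,P):
    K,R,t=cam(p); c=R@np.array(P)+t; return (K@c)[:2]/c[2]
E
python3 - <<'E'
from h import *
s=observe(); print({k:np.round(v,3).tolist() for k,v in s.items()})
import pickle
for n in ['scene','top']:
    p=read_camera(n); save(n+'0',p['frame']); pickle.dump(p,open(n+'0.pkl','wb')); print(n,p['camera_matrix'],p['rvec'],p['tvec'])
print(tcp_to_tips)
E
```

```text
pics
{'time_s': 0.0, 'joint_positions': [-0.913, 0.502, -0.427, 1.551, 0.221, 1.138, -0.21], 'qvel': [0.001, -0.001, -0.001, -0.001, 0.001, 0.001, -0.001], 'joint_efforts': [-0.001, -56.952, -5.817, -28.093, 0.011, 0.012, -0.0], 'eef_pos': [0.25, 0.599, 0.247], 'tcp_rot': [-0.616, -3.08, 0.003], 'force': [0.544, 0.143, 0.69], 'torque': [-0.051, -0.043, -0.054], 'gripper_width': 0.085}
scene [[501.62445618   0.         321.39602859]
 [  0.         501.62445618 238.5043076 ]
 [  0.           0.           1.        ]] [ 1.25118353  2.28773291 -0.94675812] [ 0.28608606 -0.27075026  1.2765202 ]
top [[616.5245862    0.         317.035446  ]
 [  0.         616.5245862  237.29356361]
 [  0.           0.           1.        ]] [ 2.19464788 -2.0067762   0.2203775 ] [-0.02868168  0.54461911  1.19609641]
0.017
```

View pics/top0.png

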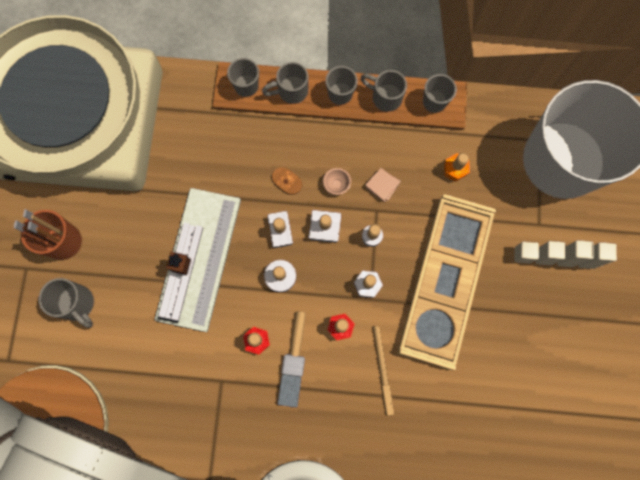

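View pics/scene0.png

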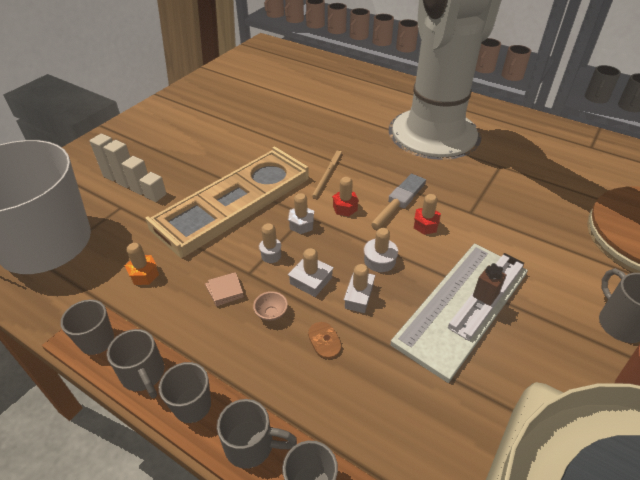

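The top view shows these candidates:
- Large round at (280,276); the small round at (372,234) could be confused with it.
- Square at (325,226); the oblong (279,229) and the hex (368,284) could be confused with it.
- Stop at (178,263).
- Caddy nests: square (460,233), stop (448,280), round (435,328).

The red (256,341) and (341,326) and orange (457,165) parts are look-alikes to leave alone. I'll check these in close crops.

Run:
```python
from h import *
import pickle
p=pickle.load(open('top0.pkl','rb')); f=p['frame']
a=cv2.resize(f[180:340,140:260],None,fx=3.3,fy=3.3,interpolation=cv2.INTER_CUBIC)
b=cv2.resize(f[195:320,240:400],None,fx=2.5,fy=2.5,interpolation=cv2.INTER_CUBIC)
H=max(a.shape[0],b.shape[0]); pad=lambda i:np.pad(i,((0,H-i.shape[0]),(0,0),(0,0)))
save('crop0',np.hstack([pad(a),pad(b)]))
C=cloud(p)
for n,(u,v) in dict(round=(281,268),square=(326,219),obl=(279,224),sr=(373,228),hexx=(368,279),stop=(177,258),board=(200,310),table=(340,270),nsq=(460,233),nst=(448,280),nrd=(435,328)).items():
    print(n,C[v,u].round(4))
for n in ['round_cutter_grip','square_cutter_grip','fence_stop_grip','nest_round_floor','nest_square_floor','nest_stop_floor','track_end']:
    pp=read_camera('top')
    r=cut_out(pp,n); print(n,[(round(x['conf'],2),np.round(x['location']).tolist(),int(x['region'].sum())) for x in r][:3])
```

```text
round [0.4719 0.0851 0.081 ]
square [0.5807 0.0051 0.0761]
obl [0.5614 0.0985 0.0782]
sr [ 0.5706 -0.0909  0.0758]
hexx [ 0.4661 -0.0883  0.0762]
stop [0.4699 0.2874 0.103 ]
board [0.3807 0.2468 0.0157]
table [ 0.4917 -0.0334  0.002 ]
nsq [ 0.5914 -0.2797  0.0137]
nst [ 0.4888 -0.2587  0.0136]
nrd [ 0.3874 -0.2366  0.0131]
round_cutter_grip [(0.7, [282.0, 277.0], 727)]
square_cutter_grip [(0.96, [324.0, 227.0], 876), (0.62, [280.0, 227.0], 656)]
fence_stop_grip [(0.66, [178.0, 263.0], 474)]
nest_round_floor [(0.93, [435.0, 328.0], 2469)]
nest_square_floor [(0.89, [458.0, 236.0], 2339)]
nest_stop_floor [(0.89, [445.0, 280.0], 2378)]
track_end [(0.59, [201.0, 257.0], 6742), (0.58, [369.0, 281.0], 530)]
```

View pics/crop0.png

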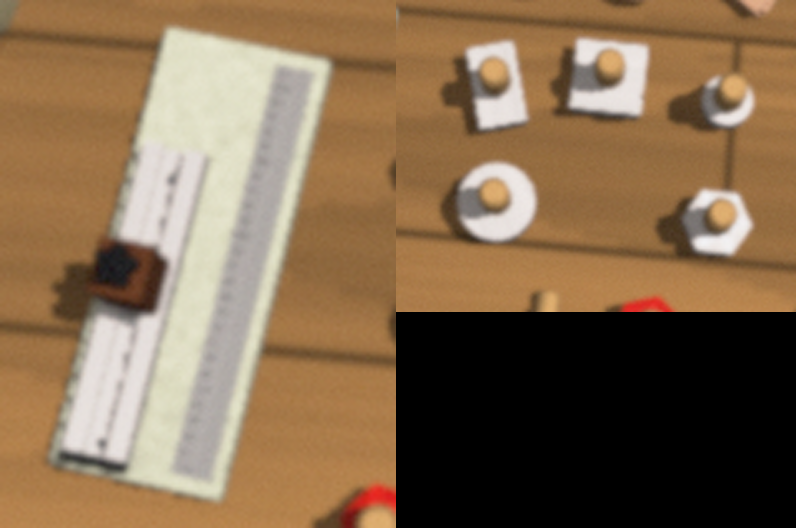

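```bash
cat > m.py <<'E'
from h import *
import pickle
def rect(P):
    r=cv2.minAreaRect((P[:,:2]*1000).astype(np.float32)); b=cv2.boxPoints(r)
    e=b[1]-b[0]; g=b[2]-b[1]; L=[np.linalg.norm(e),np.linalg.norm(g)]
    if L[1]>L[0]: e=g
    return np.round(r[0],1),np.round(sorted(L),1),round(np.degrees(np.arctan2(e[1],e[0])),1)
if __name__=='__main__':
  for n in ['top0','scene0']:
    p=pickle.load(open(n+'.pkl','rb')); C=cloud(p); C[p['depth']==0]=9
    def near(c,r,z0,z1):
        m=(np.hypot(C[...,0]-c[0],C[...,1]-c[1])<r)&(C[...,2]>z0)&(C[...,2]<z1)
        return C[m]
    print(n)
    for nm,c,rr in [('round',(.472,.085),.045),('square',(.575,.005),.05),('obl',(.56,.098),.045),('sr',(.57,-.09),.035),('hex',(.466,-.088),.04)]:
        h=near(c,.045,.07,.09); s=near(c,rr,.022,.034)
        print(nm,'top',len(h),(h.mean(0)*1000).round(1),rect(h),'skirt',len(s),rect(s) if len(s)>5 else '')
    h=near((.47,.287),.05,.09,.115); print('stop knob',(h.mean(0)*1000).round(1),rect(h))
    h=near((.47,.287),.05,.079,.09); print('stop block',len(h),(h.mean(0)*1000).round(1),rect(h))
    t=near((.45,.287),.14,.026,.036); print('track',len(t),t[:,2].mean(),rect(t))
    b=near((.47,.25),.17,.010,.020); print('board',rect(b))
    for nm,c in [('sq',(.591,-.28)),('st',(.489,-.259)),('rd',(.387,-.237))]:
        f=near(c,.05,.009,.019); print('nest',nm,len(f),(f.mean(0)*1000).round(1),rect(f))
    t=near((.489,-.259),.2,.022,.045); t=t[abs(t[:,1]+.26)<.1]; print('caddy',rect(t))
E
python3 m.py
```

```text
top0
round top 123 [464.6  89.   76.3] (array([465. ,  89.2]), array([23.2, 24.7], dtype=float32), np.float32(23.9)) skirt 576 (array([465.2,  89.5]), array([61.5, 62.2], dtype=float32), np.float32(-84.2))
square top 118 [578.2   5.8  76.6] (array([578.8,   5.9]), array([22.4, 25.1], dtype=float32), np.float32(5.2)) skirt 612 (array([579.2,   5.8]), array([60. , 61.7], dtype=float32), np.float32(-1.3))
obl top 121 [562.7  99.2  76.1] (array([563.4,  99.1]), array([23. , 24.5], dtype=float32), np.float32(-76.0)) skirt 444 (array([563.3,  99.1]), array([39.8, 71.3], dtype=float32), np.float32(15.9))
sr top 123 [566.8 -94.4  76.1] (array([567.3, -94.3]), array([22.4, 25.8], dtype=float32), np.float32(6.4)) skirt 152 (array([565. , -94.2]), array([36.1, 41. ], dtype=float32), np.float32(75.2))
hex top 128 [463.7 -92.5  76.8] (array([464. , -92.8]), array([23.8, 24.4], dtype=float32), np.float32(54.3)) skirt 345 (array([464.2, -93.4]), array([49.9, 54.6], dtype=float32), np.float32(-29.6))
stop knob [466.1 292.1  98.4] (array([467.6, 291.8]), array([25.6, 26.4], dtype=float32), np.float32
[... 1912 characters left out ...]
6.6, 294.5]), array([35. , 38.3], dtype=float32), np.float32(-5.6))
track 1094 0.03026397147585018 (array([453.3, 296.5]), array([ 40.4, 209.4], dtype=float32), np.float32(-7.0))
board (array([480. , 203.4]), array([238.6, 293.8], dtype=float32), np.float32(-6.9))
nest sq 858 [ 585.6 -282.4   14.1] (array([ 593.4, -283.3]), array([69.9, 90.4], dtype=float32), np.float32(-12.0))
nest st 331 [ 482.3 -261.1   14.3] (array([ 493.8, -261.6]), array([37.3, 83.7], dtype=float32), np.float32(-12.5))
nest rd 535 [ 379.1 -239.    14.3] (array([ 379.9, -238.1]), array([71.5, 71.5], dtype=float32), np.float32(-2.3))
caddy (array([ 487.9, -254.6]), array([120.6, 348.4], dtype=float32), np.float32(-11.9))
```

Run:
```python
from h import *
import pickle
ims=[]
for n,(v0,v1,u0,u1) in dict(top0=(190,375,395,500),scene0=(140,255,145,315)).items():
    p=pickle.load(open(n+'.pkl','rb')); f=p['frame'][v0:v1,u0:u1]
    a=cv2.resize(f,None,fx=2.6,fy=2.6,interpolation=cv2.INTER_CUBIC); ims.append(np.pad(a,((0,500-a.shape[0]),(0,0),(0,0))))
    K,R,t=cam(p); print('campos',-R.T@t)
    C=cloud(p); rgb=p['frame'].astype(int)
    for nm,c in [('sq',(.591,-.28)),('st',(.489,-.259)),('rd',(.387,-.237))]:
        d=C[...,:2]-np.array(c); a=np.radians(-12); q=np.stack([d[...,0]*np.cos(a)+d[...,1]*np.sin(a),-d[...,0]*np.sin(a)+d[...,1]*np.cos(a)],-1)
        m=(abs(q)<.048).all(-1)&(p['depth']>0)&(C[...,2]>.022)&(C[...,2]<.03)
        g=(abs(q)<.048).all(-1)&(C[...,2]<.0175)
        # extents of floor in caddy frame
        Q=q[g]*1000; T=q[m]*1000
        print(n,nm,'floor ext',np.percentile(Q,[2,98],axis=0).round(1).tolist(),'mean',Q.mean(0).round(1))
save('caddy0',np.hstack(ims))
```

```text
campos [ 0.27499374 -0.00272953  1.28547665]
top0 sq floor ext [[-35.7, -36.0], [35.8, 36.2]] mean [0.3 0.1]
top0 st floor ext [[-31.6, -18.7], [30.9, 21.0]] mean [-0.6  0.8]
top0 rd floor ext [[-36.4, -34.6], [35.1, 36.0]] mean [-0.8  1. ]
campos [1.07406532 0.35022003 0.71301078]
scene0 sq floor ext [[-40.6, -35.7], [30.7, 30.9]] mean [-4.3 -2.9]
scene0 st floor ext [[-35.6, -18.7], [22.9, 13.5]] mean [-6.1 -2.9]
scene0 rd floor ext [[-39.2, -35.3], [26.7, 29.4]] mean [-6.8 -3. ]
```

View pics/caddy0.png

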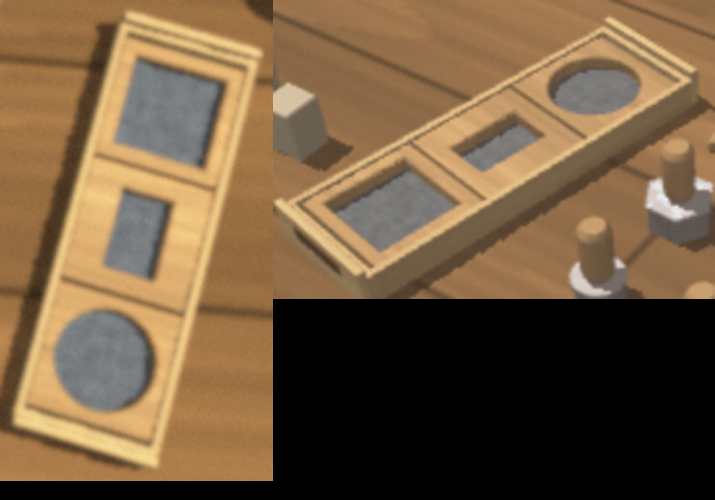

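```bash
cat > g.py <<'E'
from h import *
from scipy.spatial.transform import Rotation as Ro
def go(x,y,z,yaw=None):
    s=observe(); R=Ro.from_rotvec(s['tcp_rot']).as_matrix(); d=np.array([x,y,z])-s['eef_pos']
    cur=np.degrees(np.arctan2(R[1,1],R[0,1])); t=0 if yaw is None else -np.radians((yaw-cur+90)%180-90)
    print('t',round(s['time_s'],2),'pos',np.round(s['eef_pos'],4),'jawyaw',cur.round(1),'j7',round(s['joint_positions'][6],2),'w',round(s['gripper_width'],4),'tilt',R[:,2].round(3))
    print('move',(R.T@d).round(4),'turn',round(t,3))
E
python3 -c "
from g import *
go(.466,.0905,.2,78)"
```

```text
t 0.8 pos [0.25   0.6    0.2483] jawyaw 67.4 j7 -0.21 w 0.0855 tilt [ 0.  0. -1.]
move [-0.3954 -0.3872  0.0483] turn -0.185
```

Call:
jog_arm(
  plan=[-0.395,-0.387,0.0,-0.185,0,-0.395,-0.387,0.0,-0.185,0,-0.395,-0.387,0.0,-0.185,0,-0.395,-0.387,0.0,-0.185,0,-0.395,-0.387,0.0,-0.185,0,-0.395,-0.387,0.0,-0.185,0,-0.395,-0.387,0.0,-0.185,0,-0.395,-0.387,0.048,-0.185,0,-0.395,-0.387,0.048,-0.185,0,-0.395,-0.387,0.048,-0.185,0,-0.395,-0.387,0.048,-0.185,0,-0.395,-0.387,0.048,-0.185,0],
)

```text
time_s: 2.0
eef_pos: [0.4669, 0.0842, 0.1993]
tcp_rot: [-0.343, -3.122, 0.005]
force: [0.7, -0.5, 0.8]
gripper_width: 0.0855
```

```bash
python3 -c "
from g import *
p=read_camera('wrist'); save('w1',p['frame']); print(p['camera_matrix'],p['frame'].shape)
go(.466,.0905,.051,78); print(observe()['qvel'])"
```

```text
[[371.64829954   0.         311.84557315]
 [  0.         371.64829954 239.70661878]
 [  0.           0.           1.        ]] (480, 640, 3)
t 2.05 pos [0.4667 0.0859 0.1995] jawyaw 77.5 j7 1.05 w 0.0853 tilt [-0.001 -0.002 -1.   ]
move [0.0016 0.0046 0.1485] turn -0.008
[-0.04803418 -0.01636899 -0.06606657 -0.00085358 -0.02130824  0.01185996
 -0.05597039]
```

View pics/w1.png

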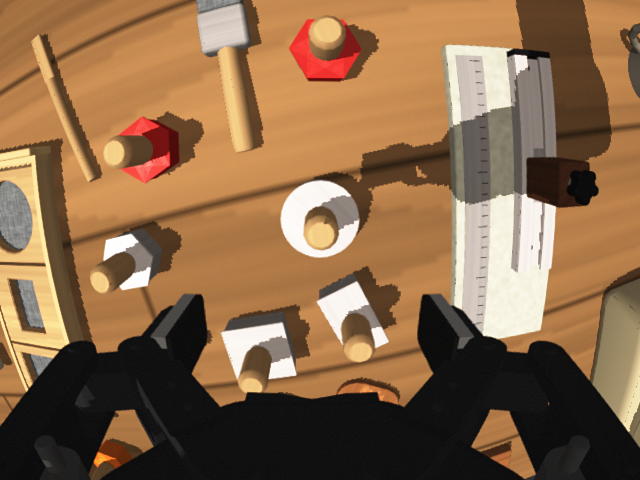

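```bash
cat >> g.py <<'E'
def fproj(p,P):
    K,R,t=cam(p); c=R@np.array(P)+t; th=np.arctan2(np.hypot(c[0],c[1]),c[2]); ph=np.arctan2(c[1],c[0])
    return np.array([K[0,2]+K[0,0]*th*np.cos(ph),K[1,2]+K[1,1]*th*np.sin(ph)])
def fcloud(p):
    K,R,t=cam(p); v,u=np.mgrid[:480,:640]; x=(u-K[0,2])/K[0,0]; y=(v-K[1,2])/K[1,1]; th=np.hypot(x,y)+1e-9
    d=p['depth']; X=np.stack([np.tan(th)*x/th*d,np.tan(th)*y/th*d,d],-1); return (X-t)@R
E
python3 -c "
from g import *
from m import rect
p=read_camera('wrist'); C=fcloud(p); C[p['depth']==0]=9
def near(c,r,z0,z1):
    m=(np.hypot(C[...,0]-c[0],C[...,1]-c[1])<r)&(C[...,2]>z0)&(C[...,2]<z1)
    return C[m]
for nm,c in [('round',(.466,.0905)),('square',(.5795,.007)),('obl',(.564,.1)),('hex',(.465,-.091))]:
    h=near(c,.03,.07,.09); s=near(c,.045,.02,.034); print(nm,len(h),(h.mean(0)*1000).round(1) if len(h) else '',rect(h) if len(h) else '',len(s),rect(s) if len(s) else '')
h=near((.467,.293),.04,.09,.115); print(len(h),rect(h))
t=near((.45,.29),.14,.026,.036); print(rect(t))
t=near((.47,.25),.17,.010,.020); t=t[t[:,1]>.17]; print('board',rect(t))
print([fproj(p,(.466,.0905,.078))]);go(.466,.0905,.051,78)
"
```

```text
round 1010 [464.   91.1  76.8] (array([465.1,  91. ]), array([24.3, 25.4], dtype=float32), np.float32(-61.5)) 3352 (array([465.6,  90.3]), array([63.1, 63.2], dtype=float32), np.float32(78.5))
square 565 [575.6   9.6  76.2] (array([576.5,   8.6]), array([20.9, 24.6], dtype=float32), np.float32(83.4)) 2478 (array([579.9,   8. ]), array([60.6, 62.4], dtype=float32), np.float32(-1.4))
obl 734 [561.2 101.3  76.5] (array([563.8, 101. ]), array([24.6, 25. ], dtype=float32), np.float32(-12.4)) 1893 (array([564. , 101.2]), array([40.7, 70.9], dtype=float32), np.float32(16.2))
hex 615 [464.  -88.   76.3] (array([464.4, -89.3]), array([22.3, 24.9], dtype=float32), np.float32(18.6)) 1413 (array([465.1, -89.1]), array([50.4, 54.3], dtype=float32), np.float32(89.6))
790 (array([467. , 293.4]), array([25.5, 27.1], dtype=float32), np.float32(84.7))
(array([454.4, 296.3]), array([ 42.7, 206.6], dtype=float32), np.float32(-7.0))
board (array([488.6, 266.3]), array([110.9, 290.5], dtype=float32), np.float32(-7.0))
[array([317.95000522, 236.02738804])]
t 2.1 pos [0.466  0.0888 0.1999] jawyaw 77.7 j7 1.05 w 0.0853 tilt [-0.001 -0.    -1.   ]
move [0.0003 0.0017 0.1489] turn -0.005
```

Call:
jog_arm(
  plan=[0,0,0.05,0,0,0,0,0.1,0,0,0,0,0.12,0,0,0,0,0.149,0,0,0,0,0.149,0,0,0,0,0.149,0,0,0,0,0.149,0,1,0,0,0.149,0,1,0,0,0.149,0,1,0,0,0.149,0,1,0,0,0.149,0,1,0,0,0.149,0,1],
)

```text
time_s: 3.3
eef_pos: [0.4663, 0.0907, 0.0521]
tcp_rot: [0.33, 3.123, 0.0]
force: [-1.3, -0.7, 6.4]
gripper_width: 0.0244
```

Call:
jog_arm(
  plan=[0,0,0,0,1,0,0,0,0,1,0,0,-0.02,0,1,0,0,-0.05,0,1,0,0,-0.1,0,1,0,0,-0.15,0,1,0,0,-0.15,0,1,0,0,-0.15,0,1,0,0,-0.15,0,1],
)

```text
time_s: 4.2
eef_pos: [0.4646, 0.0904, 0.2002]
tcp_rot: [-0.329, -3.122, 0.001]
force: [-0.0, -0.2, -1.6]
gripper_width: 0.0241
```

```bash
python3 -c "
from g import *
p=read_camera('wrist'); save('w2',p['frame']); go(.3855,-.2352,.2,78)"
```

```text
t 4.25 pos [0.4643 0.0904 0.1998] jawyaw 78.0 j7 1.05 w 0.0245 tilt [-0.003 -0.001 -1.   ]
move [ 9.200e-03 -3.349e-01  2.000e-04] turn -0.001
```

View pics/w2.png

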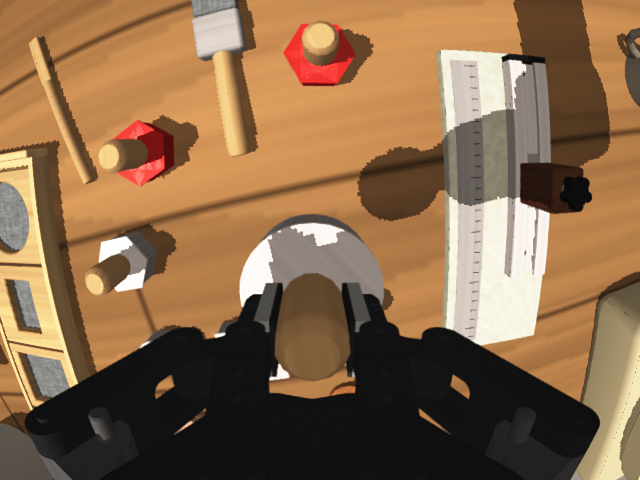

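The cutter is held, seen between the pads at (312,320). Moving it over the round nest.

Call:
jog_arm(
  plan=[0.001,-0.035,0,0,1,0.002,-0.075,0,0,1,0.003,-0.115,0,0,1,0.004,-0.155,0,0,1,0.005,-0.195,0,0,1,0.006,-0.235,0,0,1,0.007,-0.275,0,0,1,0.008,-0.305,0,0,1,0.009,-0.325,0,0,1,0.009,-0.335,0,0,1,0.009,-0.335,0,0,1,0.009,-0.335,0,0,1],
)

```text
time_s: 5.45
eef_pos: [0.3871, -0.2336, 0.2005]
tcp_rot: [-0.327, -3.123, -0.002]
force: [-0.2, -0.5, -1.7]
gripper_width: 0.0244
```

```bash
cat > nest.py <<'E'
from g import *
from m import rect
p=read_camera('wrist'); save('w3',p['frame']); C=fcloud(p); C[p['depth']==0]=9
for nm,c in [('sq',(.590,-.2786)),('st',(.488,-.2573)),('rd',(.3855,-.2352))]:
    m=(np.hypot(C[...,0]-c[0],C[...,1]-c[1])<.055)&(C[...,2]>.008)&(C[...,2]<.0175); f=C[m]
    print(nm,len(f),rect(f) if len(f)>20 else '',(f.mean(0)*1000).round(1))
E
python3 nest.py; python3 -c "
from g import *
go(.3855,-.2352,.067,78)"
```

```text
sq 577 (array([ 567.5, -271.3]), array([15.4, 76.5], dtype=float32), np.float32(77.5)) [ 565.9 -270.9   14.5]
st 0  [nan nan nan]
rd 3518 (array([ 367.4, -229.1]), array([61.1, 80.4], dtype=float32), np.float32(78.2)) [ 370.5 -229.9   14.6]
t 5.5 pos [ 0.3874 -0.2334  0.2007] jawyaw 78.1 j7 1.85 w 0.0244 tilt [-0.001  0.001 -1.   ]
move [ 0.0013 -0.0023  0.1337] turn 0.002nest.py:6: RuntimeWarning: Mean of empty slice.
  print(nm,len(f),rect(f) if len(f)>20 else '',(f.mean(0)*1000).round(1))
  ret = um.true_divide(
```

View pics/w3.png

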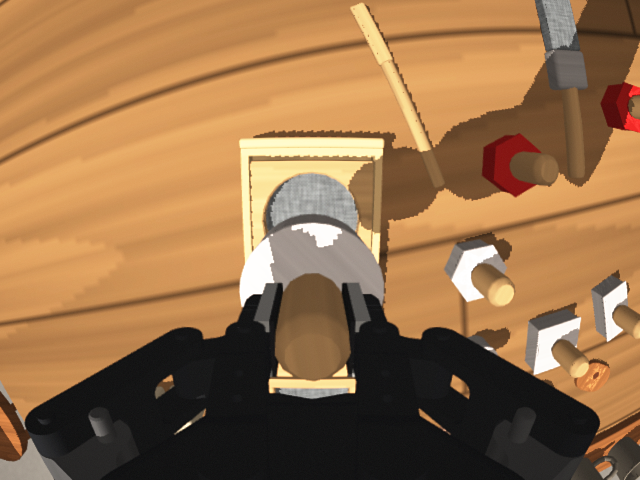

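Run:
```python
from g import *
from m import rect
p=read_camera('wrist'); C=fcloud(p); C[p['depth']==0]=9
a=np.radians(-12)
for nm,c in [('sq',(.590,-.2786)),('rd',(.3855,-.2352))]:
    d=(C[...,:2]-np.array(c))*1000; q=d@np.array([[np.cos(a),-np.sin(a)],[np.sin(a),np.cos(a)]])
    m=(abs(q)<46).all(-1)&(C[...,2]>.008)&(C[...,2]<.0175); Q=q[m]
    print(nm,len(Q),np.percentile(Q,[0.5,99.5],axis=0).round(1).tolist())
    t=(abs(q[...,1])<80)&(q[...,0]>-90)&(q[...,0]<60)&(C[...,2]>.02)&(C[...,2]<.04); T=q[t]; print(np.percentile(T,[0.3,99.7],axis=0).round(1).tolist())
```

```text
sq 647 [[-31.7, -35.2], [-16.2, 40.5]]
[[-67.5, -39.3], [-31.6, 45.6]]
rd 3470 [[-37.3, -36.8], [9.4, 40.9]]
[[-69.0, -54.7], [31.9, 59.3]]
```

Call:
jog_arm(
  plan=[-0.001,0,0.04,0,1,-0.001,0,0.08,0,1,-0.001,0,0.1,0,1,-0.001,0,0.115,0,1,-0.001,0,0.125,0,1,-0.001,0,0.13,0,1,-0.001,0,0.133,0,1,-0.001,0,0.133,0,1,-0.001,0,0.133,0,1],
)

```text
time_s: 6.45
eef_pos: [0.3887, -0.2353, 0.0689]
tcp_rot: [0.329, 3.123, -0.001]
force: [0.1, 0.1, -1.6]
gripper_width: 0.0244
```

Call:
jog_arm(
  plan=[0.002,0.002,0.001,0,1,0.002,0.002,0.002,0,1,0.002,0.002,0.002,0,1,0.002,0.002,0.002,0,0.8,0.002,0.002,0.002,0,0,0.002,0.002,0.002,0,0,0.002,0.002,0.002,0,0,0.002,0.002,0.002,0,0,0.002,0.002,0.002,0,0,0.002,0.002,0.002,0,0],
)

```text
time_s: 7.45
eef_pos: [0.3867, -0.2328, 0.0663]
tcp_rot: [-0.329, -3.124, -0.0]
force: [-0.1, -0.9, 0.3]
gripper_width: 0.0855
```

Call:
jog_arm(
  plan=[0,0,-0.03,0,0,0,0,-0.07,0,0,0,0,-0.11,0,0,0,0,-0.133,0,0,0,0,-0.133,0,0,0,0,-0.133,0,0,0,0,-0.133,0,0],
)

```text
time_s: 8.15
eef_pos: [0.3857, -0.2322, 0.1981]
tcp_rot: [-0.329, -3.122, -0.001]
force: [0.4, 0.1, -0.3]
gripper_width: 0.0856
```

```bash
python3 -c "
from g import *
p=read_camera('wrist'); save('w4',p['frame']); C=fcloud(p);
m=(np.hypot(C[...,0]-.386,C[...,1]+.233)<.03)&(C[...,2]>.075)&(C[...,2]<.1); print((C[m].mean(0)*1000).round(1),m.sum(), C[m].min(0),C[m].max(0))
go(.5797,.008,.2,78+11)"
```

```text
[ 383.7 -232.1   89.9] 1227 [ 0.37294824 -0.24514263  0.07502814] [ 0.39844294 -0.21994964  0.09403271]
t 8.2 pos [ 0.3856 -0.2322  0.1979] jawyaw 78.0 j7 1.85 w 0.0855 tilt [-0.003  0.001 -1.   ]
move [-0.1398  0.2753 -0.0023] turn -0.192
```

View pics/w4.png

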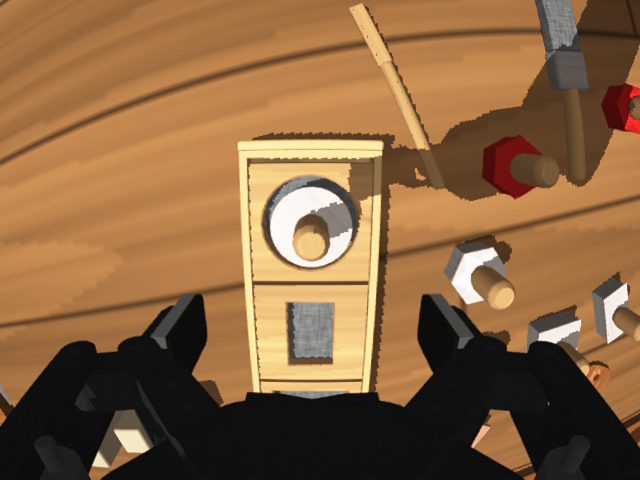

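The round cutter is seated: its handle top is at 92 mm and the disc lies inside the pocket (312,225). Next is the square.

Call:
jog_arm(
  plan=[-0.02,0.038,0,-0.1,0,-0.037,0.073,0,-0.19,0,-0.055,0.108,0,-0.19,0,-0.073,0.143,0,-0.19,0,-0.09,0.178,0,-0.19,0,-0.107,0.21,0,-0.19,0,-0.12,0.24,0,-0.19,0,-0.131,0.26,0,-0.19,0,-0.14,0.275,0,-0.19,0,-0.14,0.275,0,-0.19,0,-0.14,0.275,0,-0.19,0,-0.14,0.275,0,-0.19,0],
)

```text
time_s: 9.4
eef_pos: [0.5799, 0.0053, 0.1988]
tcp_rot: [-0.034, -3.14, 0.002]
force: [-0.4, 0.0, -0.4]
gripper_width: 0.085
```

```bash
python3 -c "
from g import *
from m import rect
p=read_camera('wrist'); C=fcloud(p);
m=(np.hypot(C[...,0]-.58,C[...,1]-.008)<.048)&(C[...,2]>.022)&(C[...,2]<.034); print(rect(C[m]))
m=(np.hypot(C[...,0]-.58,C[...,1]-.008)<.03)&(C[...,2]>.075)&(C[...,2]<.084); print(rect(C[m]))
go(.5797,.008,.051,88.8)"
```

```text
(array([579.1,   7.7]), array([59.3, 60.7], dtype=float32), np.float32(88.9))
(array([579.7,   7.6]), array([23.4, 23.4], dtype=float32), np.float32(7.5))
t 9.45 pos [0.58   0.0053 0.199 ] jawyaw 88.7 j7 1.44 w 0.0855 tilt [-0.001 -0.001 -1.   ]
move [0.0002 0.0028 0.148 ] turn -0.001
```

Call:
jog_arm(
  plan=[0,0.001,0.05,0,0,0,0.001,0.1,0,0,0,0.001,0.12,0,0,0,0.001,0.148,0,0,0,0.001,0.148,0,0,0,0.001,0.148,0,0,0,0.001,0.148,0,1,0,0.001,0.148,0,1,0,0.001,0.148,0,1,0,0.001,0.148,0,1,0,0.001,0.148,0,1,0,0.001,0.148,0,1],
)

```text
time_s: 10.65
eef_pos: [0.5814, 0.0079, 0.0521]
tcp_rot: [0.031, 3.14, -0.0]
force: [-2.0, -1.7, 6.2]
gripper_width: 0.0244
```

Call:
jog_arm(
  plan=[0,0,0,0,1,0,0,0,0,1,0,0,-0.02,0,1,0,0,-0.05,0,1,0,0,-0.1,0,1,0,0,-0.15,0,1,0,0,-0.15,0,1,0,0,-0.15,0,1,0,0,-0.15,0,1],
)

```text
time_s: 11.55
eef_pos: [0.5793, 0.008, 0.1996]
tcp_rot: [-0.031, -3.138, 0.0]
force: [-0.8, -0.2, -2.5]
gripper_width: 0.0243
```

```bash
python3 -c "
from g import *
from m import rect
p=read_camera('wrist'); save('w5',p['frame']); C=fcloud(p); s=observe()['eef_pos']
m=(np.hypot(C[...,0]-s[0],C[...,1]-s[1])<.048)&(C[...,2]>.163)&(C[...,2]<.185); print(rect(C[m]),m.sum())
go(.5904,-.2766,.2,78)"
```

```text
(array([564.4,   8.3]), array([34.5, 60.4], dtype=float32), np.float32(88.9)) 8573
t 11.6 pos [0.5791 0.008  0.1991] jawyaw 88.9 j7 1.43 w 0.0243 tilt [-0.004 -0.    -1.   ]
move [-0.0169 -0.2843 -0.0009] turn 0.19
```

View pics/w5.png

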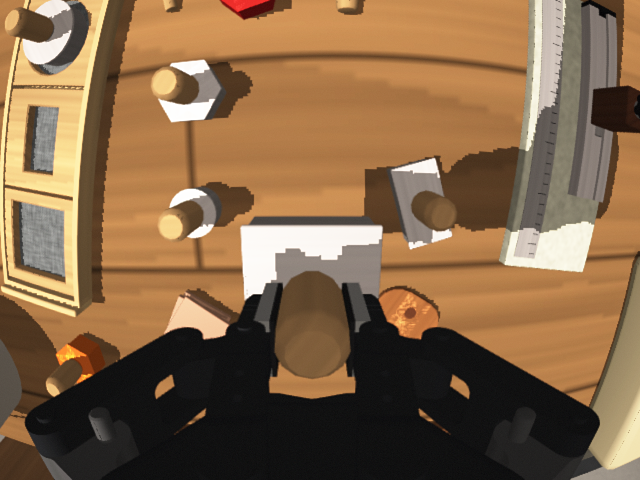

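Call:
jog_arm(
  plan=[-0.002,-0.035,0,0.1,1,-0.004,-0.07,0,0.19,1,-0.006,-0.105,0,0.19,1,-0.008,-0.14,0,0.19,1,-0.01,-0.175,0,0.19,1,-0.012,-0.21,0,0.19,1,-0.014,-0.24,0,0.19,1,-0.016,-0.262,0,0.19,1,-0.017,-0.275,0,0.19,1,-0.017,-0.284,0,0.19,1,-0.017,-0.284,0,0.19,1,-0.017,-0.284,0,0.19,1],
)

```text
time_s: 12.8
eef_pos: [0.5923, -0.2746, 0.2007]
tcp_rot: [-0.327, -3.124, -0.002]
force: [0.4, 0.5, -1.6]
gripper_width: 0.0246
```

Run:
```python
from g import *
from m import rect
p=read_camera('wrist'); save('w6',p['frame']); C=fcloud(p); C[p['depth']==0]=9
a=np.radians(-12); s=observe()['eef_pos']
for nm,c in [('sq',(.5904,-.2766)),('st',(.4884,-.2553))]:
    d=(C[...,:2]-np.array(c))*1000; q=d@np.array([[np.cos(a),-np.sin(a)],[np.sin(a),np.cos(a)]])
    m=(abs(q)<46).all(-1)&(C[...,2]>.008)&(C[...,2]<.0175); Q=q[m]
    print(nm,len(Q),np.percentile(Q,[0.5,99.5],axis=0).round(1).tolist())
m=(np.hypot(C[...,0]-s[0],C[...,1]-s[1])<.048)&(C[...,2]>.163)&(C[...,2]<.185); print('held',rect(C[m]))
go(.5904,-.2766,.066,78)
```

```text
sq 3791 [[-37.3, -38.0], [-1.8, 38.0]]
st 3938 [[-33.5, -20.7], [31.7, 21.4]]
held (array([ 577.6, -271.4]), array([35.2, 60.6], dtype=float32), np.float32(78.5))
t 12.85 pos [ 0.5925 -0.2742  0.201 ] jawyaw 78.1 j7 1.75 w 0.0244 tilt [-0.     0.001 -1.   ]
move [ 0.0015 -0.003   0.135 ] turn 0.002
```

View pics/w6.png

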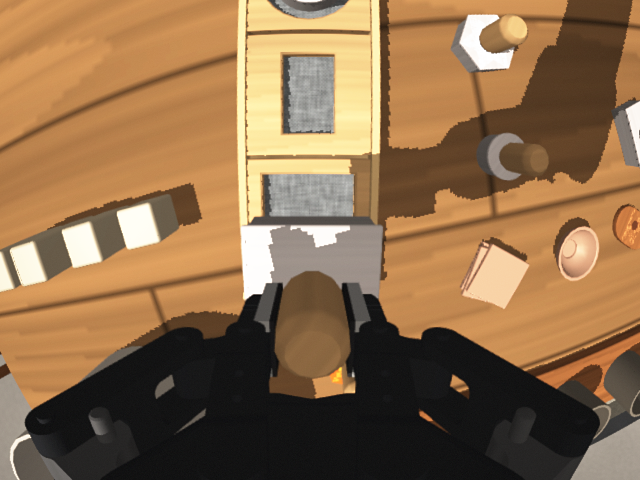

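Call:
jog_arm(
  plan=[0.001,0,0.04,0,1,0.001,0,0.08,0,1,0.001,0,0.1,0,1,0.001,0,0.112,0,1,0.001,0,0.12,0,1,0.001,0,0.124,0,1,0.001,0,0.124,0,1,0.001,0,0.124,0,1],
)

```text
time_s: 13.65
eef_pos: [0.5922, -0.2763, 0.0785]
tcp_rot: [0.329, 3.122, -0.001]
force: [-0.7, -0.5, -2.0]
gripper_width: 0.0243
```

```bash
python3 -c "
from g import *
go(.5904,-.2766,.066,78); print(observe()['force'])"
```

```text
t 13.65 pos [ 0.5922 -0.2763  0.0785] jawyaw 78.0 j7 1.74 w 0.0243 tilt [ 0.002 -0.001 -1.   ]
move [ 0.0017 -0.0006  0.0125] turn -0.0
[-0.740428   -0.52662901 -2.00780293]
```

Call:
jog_arm(
  plan=[0.001,0,0.005,0,1,0.001,0,0.009,0,1,0.001,0,0.011,0,1,0.001,0,0.011,0,1,0.001,0,0.011,0,0.8,0.001,0,0.011,0,0,0.001,0,0.011,0,0,0.001,0,0.011,0,0,0.001,0,0.011,0,0,0.001,0,0.011,0,0,0.001,0,0.011,0,0],
)

```text
time_s: 14.75
eef_pos: [0.5903, -0.2758, 0.0663]
tcp_rot: [0.329, 3.124, -0.0]
force: [0.4, 0.2, 0.1]
gripper_width: 0.0853
```

Call:
jog_arm(
  plan=[0,0,-0.03,0,0,0,0,-0.07,0,0,0,0,-0.11,0,0,0,0,-0.133,0,0,0,0,-0.133,0,0,0,0,-0.133,0,0,0,0,-0.133,0,0],
)

```text
time_s: 15.45
eef_pos: [0.5893, -0.2754, 0.1978]
tcp_rot: [-0.329, -3.122, -0.001]
force: [-0.8, -0.5, -0.2]
gripper_width: 0.0855
```

```bash
python3 -c "
from g import *
p=read_camera('wrist'); save('w7',p['frame']); C=fcloud(p);
m=(np.hypot(C[...,0]-.590,C[...,1]+.277)<.03)&(C[...,2]>.085)&(C[...,2]<.1); print((C[m].mean(0)*1000).round(1),m.sum(), C[m].min(0),C[m].max(0))
go(.467,.2933,.2,83)"
```

```text
[ 587.  -275.2   91. ] 1113 [ 0.5756448  -0.28777454  0.08501659] [ 0.60123412 -0.26316041  0.09405312]
t 15.5 pos [ 0.5892 -0.2753  0.1975] jawyaw 78.0 j7 1.75 w 0.0857 tilt [-0.003  0.001 -1.   ]
move [ 0.2379  0.5307 -0.0015] turn -0.088
```

View pics/w7.png

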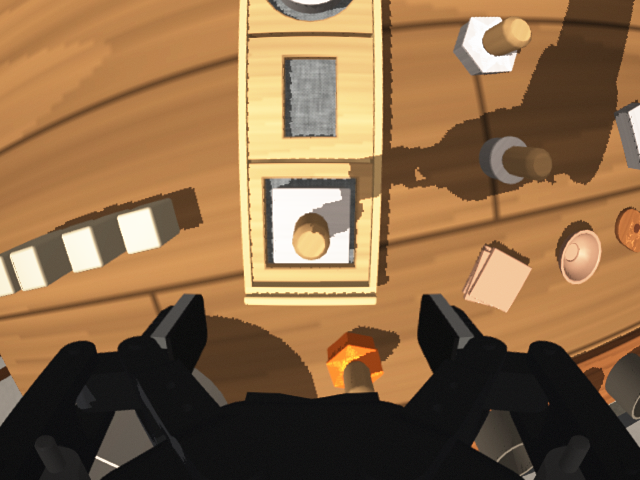

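The square is seated at (312,225), with its handle top at about 92 mm. Next is the stop.

Call:
jog_arm(
  plan=[0.017,0.038,0,-0.088,0,0.035,0.077,0,-0.088,0,0.055,0.122,0,-0.088,0,0.075,0.167,0,-0.088,0,0.095,0.212,0,-0.088,0,0.115,0.257,0,-0.088,0,0.135,0.302,0,-0.088,0,0.155,0.347,0,-0.088,0,0.175,0.39,0,-0.088,0,0.195,0.43,0,-0.088,0,0.21,0.468,0,-0.088,0,0.225,0.5,0,-0.088,0],
)

```text
time_s: 16.7
eef_pos: [0.4728, 0.2623, 0.1981]
tcp_rot: [-0.188, -3.134, 0.001]
force: [0.1, 0.6, 0.4]
gripper_width: 0.0853
```

Call:
jog_arm(
  plan=[0.007,0.018,0,0,0,0.013,0.03,0,0,0,0.013,0.03,0,0,0,0.013,0.03,0,0,0],
)

```text
time_s: 17.1
eef_pos: [0.4651, 0.29, 0.1986]
tcp_rot: [-0.192, -3.135, 0.002]
force: [-0.2, 0.3, 0.1]
gripper_width: 0.0853
```

```bash
python3 -c "
from g import *
from m import rect
p=read_camera('wrist'); save('w8',p['frame']); C=fcloud(p); C[p['depth']==0]=9
def near(c,r,z0,z1):
    m=(np.hypot(C[...,0]-c[0],C[...,1]-c[1])<r)&(C[...,2]>z0)&(C[...,2]<z1)
    return C[m]
print(rect(near((.467,.293),.03,.093,.106)),rect(near((.467,.293),.03,.079,.09)))
print(rect(near((.45,.29),.14,.026,.036)))
go(.467,.2933,.061,83)"
```

```text
(array([467.7, 294.9]), array([25.8, 26.2], dtype=float32), np.float32(83.7)) (array([466.2, 294.8]), array([33.8, 35.8], dtype=float32), np.float32(-6.8))
(array([454.7, 296.3]), array([ 40.8, 206.4], dtype=float32), np.float32(-7.1))
t 17.15 pos [0.4655 0.2896 0.1988] jawyaw 82.9 j7 0.74 w 0.0857 tilt [-0.001 -0.001 -1.   ]
move [-0.0011  0.0041  0.1378] turn -0.002
```

View pics/w8.png

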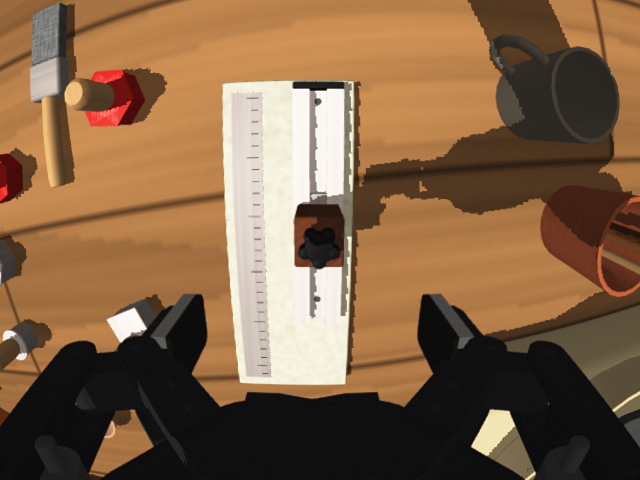

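```bash
python3 -c "
from g import *
import pickle
for n in ['top0','scene0']:
    p=pickle.load(open(n+'.pkl','rb')); C=cloud(p); m=(p['depth']>0)&(C[...,2]>.035)&(C[...,1]>.31)&(C[...,0]>.5)&(C[...,0]<.75); Q=C[m]
    for x in np.arange(.5,.75,.03):
        q=Q[abs(Q[:,0]-x)<.015]; print(n,round(x,2),len(q),q[:,1].min().round(3) if len(q) else '',np.percentile(q[:,2],98).round(3) if len(q) else '')
go(.467,.2945,.061,83)"
```

```text
top0 0.5 238 0.513 0.183
top0 0.53 491 0.516 0.181
top0 0.56 1 0.556 0.094
top0 0.59 71 0.541 0.163
top0 0.62 2349 0.399 0.161
top0 0.65 2122 0.397 0.159
top0 0.68 2528 0.396 0.156
top0 0.71 2294 0.396 0.156
top0 0.74 1853 0.396 0.154
scene0 0.5 168 0.515 0.101
scene0 0.53 283 0.519 0.095
scene0 0.56 0  
scene0 0.59 0  
scene0 0.62 1335 0.405 0.161
scene0 0.65 2470 0.4 0.161
scene0 0.68 2269 0.4 0.16
scene0 0.71 2892 0.4 0.16
scene0 0.74 2250 0.4 0.16
t 17.15 pos [0.4655 0.2896 0.1988] jawyaw 82.9 j7 0.74 w 0.0857 tilt [-0.001 -0.001 -1.   ]
move [-0.0009  0.0053  0.1378] turn -0.002
```

Call:
jog_arm(
  plan=[0,0.002,0.04,0,0,0,0.002,0.08,0,0,0,0.002,0.11,0,0,0,0.002,0.13,0,0,0,0.002,0.138,0,0,0,0.002,0.138,0,0,0,0.002,0.138,0,0,0,0.002,0.138,0,0],
)

```text
time_s: 17.95
eef_pos: [0.4665, 0.2938, 0.0628]
tcp_rot: [0.192, 3.133, 0.002]
force: [-0.4, -0.5, -0.0]
gripper_width: 0.0854
```

```bash
python3 -c "
from g import *
p=read_camera('wrist'); save('w9',p['frame'])
go(.467,.2945,.061,83)"
```

```text
t 18.0 pos [0.4664 0.2939 0.0627] jawyaw 83.0 j7 0.67 w 0.086 tilt [ 0.002  0.001 -1.   ]
move [-0.0006  0.0007  0.0017] turn 0.0
```

View pics/w9.png

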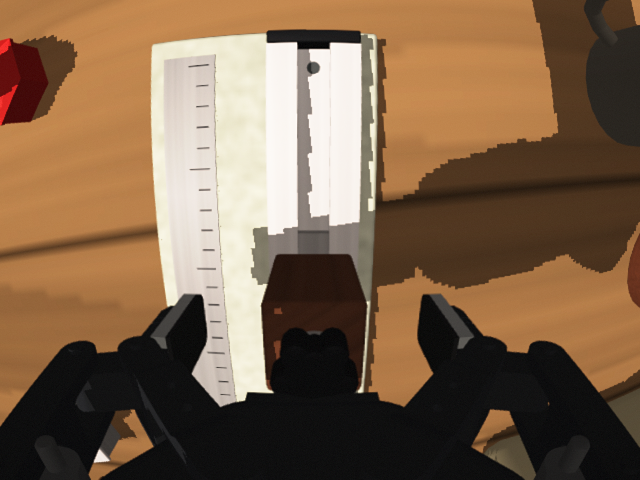

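Call:
jog_arm(
  plan=[0,0,0,0,1,0,0,0,0,1,0,0,0,0,1,0,0,0,0,1,0,0,0,0,1,0,0,0,0,1,0,0,0,0,1,0,0,0,0,1],
)

```text
time_s: 18.8
eef_pos: [0.4654, 0.2937, 0.0616]
tcp_rot: [0.191, 3.135, 0.0]
force: [-1.7, 0.5, 5.2]
gripper_width: 0.0336
```

```bash
python3 -c "
from g import *
p=read_camera('wrist'); save('w10',p['frame']);print(observe()['force'])
c=np.array([.467,.2938]); e=np.array([np.cos(np.radians(-7)),np.sin(np.radians(-7))])
t=c+e*.137; print(t); go(*t,.0615,83)"
```

```text
[-0.29876044  0.07330839  5.79098274]
[0.60297882 0.2771039 ]
t 18.85 pos [0.4655 0.2937 0.0617] jawyaw 83.0 j7 0.67 w 0.0334 tilt [ 0.  0. -1.]
move [-0.1385  0.0002  0.0002] turn 0.0
```

Call:
jog_arm(
  plan=[0,0,-0.001,0,1,-0.005,0,-0.001,0,1,-0.015,0,-0.001,0,1,-0.027,0,-0.001,0,1,-0.04,0,-0.001,0,1,-0.05,0,-0.001,0,1,-0.055,0,-0.001,0,1,-0.055,0,-0.001,0,1,-0.055,0,-0.001,0,1],
)

```text
time_s: 19.75
eef_pos: [0.5194, 0.2868, 0.062]
tcp_rot: [-0.191, -3.135, 0.0]
force: [-0.1, -0.2, -2.2]
gripper_width: 0.0335
```

Call:
jog_arm(
  plan=[-0.007,0,0,0,1,-0.02,0,0,0,1,-0.035,0,0,0,1,-0.05,0,0,0,1,-0.065,0,0,0,1,-0.077,0,0,0,1,-0.083,0,0,0,1,-0.083,0,0,0,1,-0.083,0,0,0,1],
)

```text
time_s: 20.65
eef_pos: [0.6016, 0.2768, 0.062]
tcp_rot: [-0.191, -3.135, 0.0]
force: [-0.2, 0.5, -2.6]
gripper_width: 0.0334
```

```bash
python3 -c "
from g import *
p=read_camera('wrist'); save('w11',p['frame']);print(observe()['force'])
q=read_camera('scene'); save('s11',cv2.resize(q['frame'][200:400,380:560],None,fx=3,fy=3)); C=cloud(q)
go(.603,.277,.2,83)"
```

```text
[ 0.05505714  0.50908645 -2.35893478]
t 20.75 pos [0.6013 0.2771 0.0621] jawyaw 83.1 j7 0.83 w 0.0333 tilt [-0.001  0.    -1.   ]
move [-1.600e-03  1.000e-04 -1.379e-01] turn 0.001
```

View pics/s11.png

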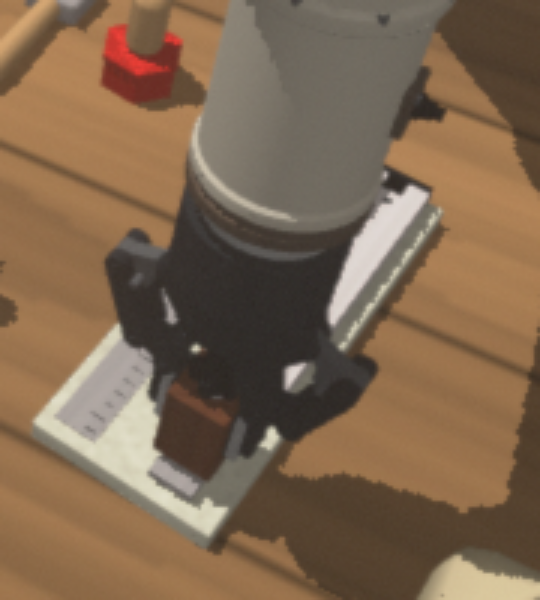

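View pics/w11.png

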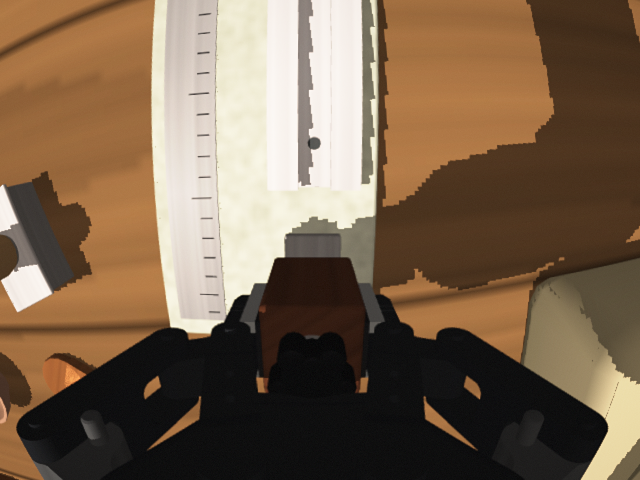

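The foot's near end (313,235) is clear of the track end (row 188), so I can lift.

Call:
jog_arm(
  plan=[0,0,-0.01,0,1,0,0,-0.03,0,1,0,0,-0.06,0,1,0,0,-0.1,0,1,0,0,-0.138,0,1,0,0,-0.138,0,1,0,0,-0.138,0,1,0,0,-0.138,0,1],
)

```text
time_s: 21.55
eef_pos: [0.6011, 0.2762, 0.1993]
tcp_rot: [-0.191, -3.134, 0.002]
force: [-0.1, 0.6, -2.9]
gripper_width: 0.0334
```

```bash
python3 -c "
from g import *
go(.4878,-.2553,.2,78)"
```

```text
t 21.55 pos [0.6011 0.2762 0.1993] jawyaw 83.0 j7 0.87 w 0.0334 tilt [-0.002 -0.001 -1.   ]
move [ 4.810e-02 -5.413e-01  1.000e-04] turn 0.088
```

Call:
jog_arm(
  plan=[0.003,-0.035,0,0.088,1,0.006,-0.075,0,0.088,1,0.01,-0.115,0,0.088,1,0.014,-0.155,0,0.088,1,0.018,-0.2,0,0.088,1,0.022,-0.245,0,0.088,1,0.026,-0.29,0,0.088,1,0.03,-0.335,0,0.088,1,0.034,-0.38,0,0.088,1,0.038,-0.425,0,0.088,1,0.042,-0.465,0,0.088,1,0.045,-0.5,0,0.088,1],
)

```text
time_s: 22.75
eef_pos: [0.4946, -0.2162, 0.1986]
tcp_rot: [-0.331, -3.121, -0.001]
force: [0.1, 0.1, -2.2]
gripper_width: 0.0335
```

Call:
jog_arm(
  plan=[0.002,-0.022,0,0,1,0.003,-0.036,0,0,1,0.003,-0.041,0,0,1,0.003,-0.041,0,0,1,0.003,-0.041,0,0,1],
)

```text
time_s: 23.25
eef_pos: [0.4859, -0.2517, 0.1999]
tcp_rot: [-0.325, -3.124, -0.002]
force: [-0.2, 0.9, -2.4]
gripper_width: 0.0336
```

```bash
python3 -c "
from g import *
from m import rect
p=read_camera('wrist'); save('w12',p['frame']); C=fcloud(p); C[p['depth']==0]=9
m=(np.hypot(C[...,0]-.488,C[...,1]+.255)<.045)&(C[...,2]>.15)&(C[...,2]<.172); print('foot',m.sum(),rect(C[m]),C[m][:,2].mean())
go(.4878,-.2553,.076,78)"
```

```text
foot 1357 (array([ 467.3, -248.9]), array([10.8, 29.6], dtype=float32), np.float32(78.4)) 0.16221539963707798
t 23.3 pos [ 0.4861 -0.2517  0.2001] jawyaw 78.1 j7 1.77 w 0.0332 tilt [-0.     0.001 -1.   ]
move [-0.0025 -0.0033  0.1241] turn 0.002
```

View pics/w12.png

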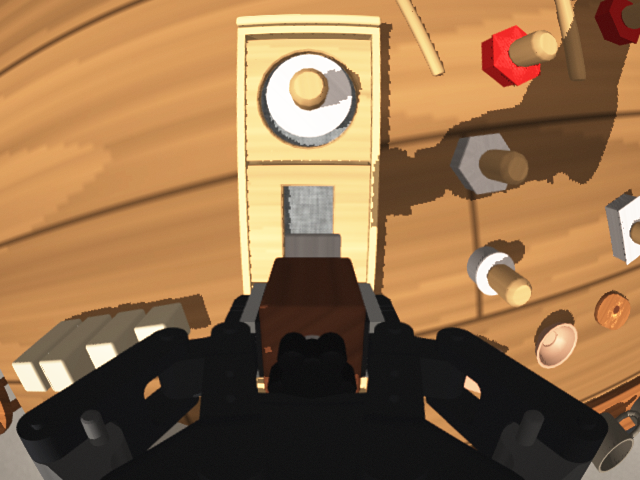

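Call:
jog_arm(
  plan=[-0.002,-0.002,0.04,0,1,-0.002,-0.002,0.08,0,1,-0.002,-0.002,0.1,0,1,-0.002,-0.002,0.115,0,1,-0.002,-0.002,0.12,0,1,-0.002,-0.002,0.12,0,1,-0.002,-0.002,0.12,0,1,-0.002,-0.002,0.12,0,1],
)

```text
time_s: 24.1
eef_pos: [0.488, -0.2565, 0.0816]
tcp_rot: [0.329, 3.122, -0.001]
force: [0.4, -0.0, -1.8]
gripper_width: 0.0339
```

```bash
python3 -c "
from g import *
p=read_camera('wrist'); save('w13',p['frame']); go(.4882,-.2553,.0575,78)"
```

```text
t 24.15 pos [ 0.4879 -0.2565  0.0815] jawyaw 78.0 j7 1.76 w 0.0334 tilt [ 0.002 -0.001 -1.   ]
move [-0.      0.0012  0.024 ] turn -0.0
```

View pics/w13.png

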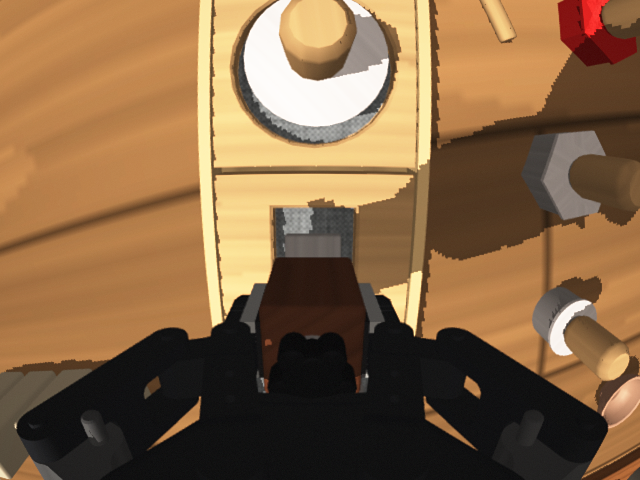

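The foot (285–341) is centred in the pocket (273–357). Lowering it.

Call:
jog_arm(
  plan=[0,0.001,0.01,0,1,0,0.001,0.017,0,1,0,0.001,0.021,0,1,0,0.001,0.023,0,1,0,0.001,0.023,0,1,0,0.001,0.023,0,1],
)

```text
time_s: 24.75
eef_pos: [0.4865, -0.2547, 0.0577]
tcp_rot: [-0.329, -3.123, -0.001]
force: [-4.0, 2.3, 7.0]
gripper_width: 0.0332
```

Call:
jog_arm(
  plan=[0,0,0,0,0.7,0,0,0,0,0,0,0,0,0,0,0,0,0,0,0,0,0,0,0,0,0,0,0,0,0,0,0,0,0,0],
)

```text
time_s: 25.45
eef_pos: [0.4872, -0.255, 0.0572]
tcp_rot: [-0.329, -3.124, -0.0]
force: [-0.0, -0.4, -0.4]
gripper_width: 0.0853
```

Call:
jog_arm(
  plan=[0,0,-0.02,0,0,0,0,-0.05,0,0,0,0,-0.09,0,0,0,0,-0.14,0,0,0,0,-0.18,0,0,-0.04,0.04,-0.18,0,0,-0.08,0.08,-0.18,0,0,-0.12,0.12,-0.18,0,0,-0.12,0.15,-0.18,0,0,-0.12,0.15,-0.18,0,0,-0.12,0.15,-0.18,0,0],
)

```text
time_s: 26.55
eef_pos: [0.6361, -0.131, 0.2367]
tcp_rot: [-0.323, -3.124, -0.001]
force: [-0.9, -1.4, -0.2]
gripper_width: 0.0852
```

Run:
```python
from g import *
ims=[]
for n in ['top','scene','wrist']:
    p=read_camera(n); ims.append(cv2.resize(p['frame'],(400,300),interpolation=cv2.INTER_AREA)) if n!='top' else save('f_top',p['frame'])
    if n!='wrist':
        C=cloud(p)
    else: C=fcloud(p)
    C[p['depth']==0]=9
    for nm,c,z in [('rd',(.386,-.233),.085),('sq',(.590,-.276),.085),('st',(.488,-.255),.088),('obl',(.564,.1),.07),('sr',(.568,-.092),.07),('hex',(.465,-.09),.07)]:
        m=(np.hypot(C[...,0]-c[0],C[...,1]-c[1])<.03)&(C[...,2]>z)&(C[...,2]<.12); print(n,nm,m.sum(),(C[m].mean(0)*1000).round(1) if m.any() else '', C[m][:,2].max().round(4) if m.any() else '')
save('f_sw',np.hstack(ims))
print(observe()['time_s'],observe()['eef_pos'],observe()['force'])
```

```text
top rd 0  
top sq 0  
top st 0  
top obl 122 [562.7  98.9  76.5] 0.0828
top sr 122 [566.6 -94.1  76.5] 0.0843
top hex 129 [463.5 -92.7  76.5] 0.0833
scene rd 77 [ 389.1 -229.    89.8] 0.0941
scene sq 98 [ 590.1 -271.5   89.5] 0.0931
scene st 3 [ 500.3 -257.5   90.4] 0.0912
scene obl 154 [567.  103.3  76. ] 0.0806
scene sr 119 [570.6 -89.5  75.9] 0.0809
scene hex 108 [468.  -88.7  75.8] 0.0799
wrist rd 0  
wrist sq 665 [ 588.3 -272.8   90.6] 0.0944
wrist st 717 [ 489.  -252.5   94.8] 0.0974
wrist obl 524 [564.4  97.4  76.5] 0.0801
wrist sr 825 [568.3 -93.5  77. ] 0.0804
wrist hex 655 [468.6 -92.6  76.7] 0.0805
26.7 [ 0.63483426 -0.13532301  0.23714191] [ 0.07941382 -0.28416434 -0.27291384]
```

View pics/f_top.png

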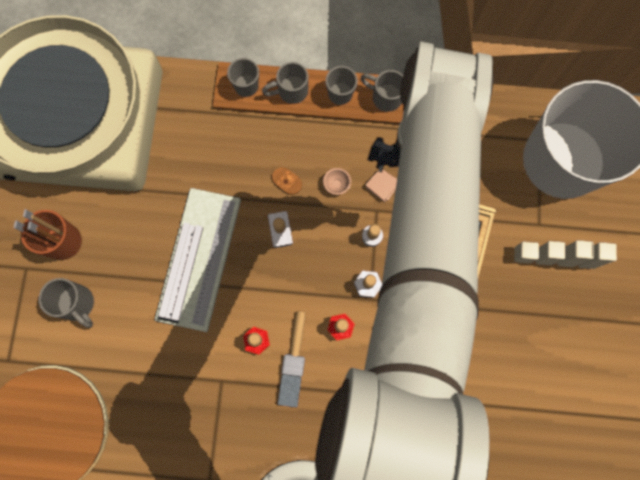

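View pics/f_sw.png

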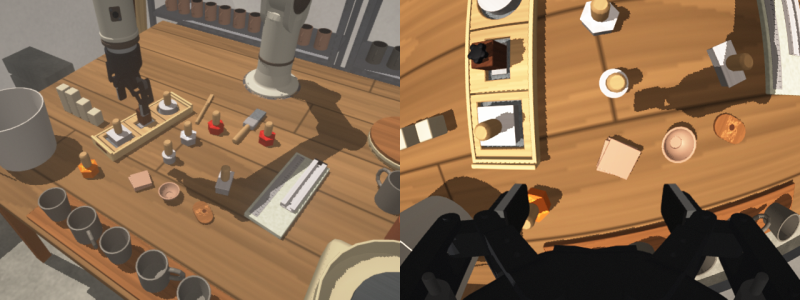

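Call:
jog_arm(
  plan=[0,0,0,0,0,0,0,0,0,0,0,0,0,0,0,0,0,0,0,0,0,0,0,0,0],
)

```text
time_s: 27.2
eef_pos: [0.6357, -0.1334, 0.2373]
tcp_rot: [0.329, 3.124, 0.0]
force: [0.6, 0.1, -0.4]
gripper_width: 0.0853
```

```bash
python3 -c "
from g import *
print(observe()['qvel'].__abs__().max() if hasattr(observe()['qvel'],'max') else observe()['qvel']); print(hand_in())"
```

```text
0.004202462557107623
the job is handed in; nothing more can be done
None
```

The kit is packed, and I handed the job in at about 27 s. The large round cutter and the square cutter went into their nests. I then slid the stop about 48 mm past the open end of the track before lifting it, and set it in the oblong nest.

**Last checks:**
- **Heights:** the two handle tops read about 92 mm and the stop's knob about 95 mm, matching upright parts on the 14 mm pocket floors.
- **Parts left alone:** the small round, oblong and six-sided cutters are still standing within measuring error of where they were. The red and orange look-alikes were not touched.
- **Robot:** the gripper is open and clear of everything, and the arm is at rest.

**What did not fully agree:**
- **Top camera:** the arm blocked its final view of the caddy, so the last look at the nests comes from the scene and wrist cameras. The wrist camera's final reading missed the round cutter's height, so that rests on its earlier close view and the final scene view.
- **Camera offset:** the cameras differed by 2–5 mm in their sideways readings, less than the 8 mm clearance in each pocket.

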